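# Load three cells into the numbered test cradles

### The job

Load the three full-length cells from the tray into the test cradles in order: first the cradle with one stud, then the one with two, then the one with three. Each goes in with its flat end against the sprung contact under the roof and its button against the fixed stop, lying fully home; press gently and never ram a cell against a cradle, and leave the short cell in its place and the screwdriver and the strip roll where they lie.

Things in the scene. Friction and masses are not known exactly. Their poses are not given: they have to be found in the camera images.
- cell_a: full-length battery cell: plain blue cylinder 33 mm in diameter, 140 mm long overall, about 0.28 kg, lying in the tray. Origin at its middle on its axis; x runs along its axis towards the button end. The three full-length cells are alike and any may go in any cradle; some lie the other way round in the tray.
- cell_a_button (a point): tip of that cell's button: a steel stub 16 mm in diameter, 4 mm long (counted in the 140 mm), on its axis
- cell_a_flat (a point): centre of that cell's flat end, on its axis
- cell_b: full-length battery cell: plain blue cylinder 33 mm in diameter, 140 mm long overall, about 0.28 kg, lying in the tray. Origin at its middle on its axis; x runs along its axis towards the button end. The three full-length cells are alike and any may go in any cradle; some lie the other way round in the tray.
- cell_b_button (a point): tip of that cell's button: a steel stub 16 mm in diameter, 4 mm long (counted in the 140 mm), on its axis
- cell_b_flat (a point): centre of that cell's flat end, on its axis
- cell_c: full-length battery cell: plain blue cylinder 33 mm in diameter, 140 mm long overall, about 0.28 kg, lying in the tray. Origin at its middle on its axis; x runs along its axis towards the button end. The three full-length cells are alike and any may go in any cradle; some lie the other way round in the tray.
- cell_c_button (a point): tip of that cell's button: a steel stub 16 mm in diameter, 4 mm long (counted in the 140 mm), on its axis
- cell_c_flat (a point): centre of that cell's flat end, on its axis
- short_cell: a shorter cell, 33 mm in diameter but only 100 mm long, in one of the tray's four places; origin at its middle, x towards its button. It is not to be loaded.
- tray: fixed plywood tray 130 x 300 mm with four places 72 mm apart along its y; in each a cell lies along the tray's x in two V-blocks (at x = +-36 mm, 14 mm thick, open between them), its axis 30 mm above the bench. Base 4 mm thick. Origin: centre of the underside.
- cradle1: fixed grey cradle on a black base 240 x 56 mm; on its foot at the +x end stands one stud: number one. Origin: centre of the underside; x runs from spring end to stop end. A loaded cell lies along x, middle above the origin, axis 34 mm high, in V-blocks at x = +-42 mm (16 mm thick, mouth 40 mm wide, 31 mm high), open between over a 6 mm base. Cells go in tilted ~20 deg, flat end first.
- cradle1_stop (a point): stop end, 34 mm high: where a loaded cell's button tip belongs, on the face (x = 70 mm) of a fixed block 48 mm wide, 52 mm high, 16 mm thick; axes as the cradle. The spring pushes the loaded cell against it.
- cradle1_spring (a point): spring end, x = -70 mm, 34 mm high: where the loaded flat end's centre belongs. A roof (48 mm wide, underside 54, top 59 mm high) covers x = -120 to -64 mm. Under it a 26 mm copper plunger disc, its face at rest at x = -60 to -66 mm (each set differently), yields to -x at 0.8 N/mm for 14 mm, then is solid. To swing in, the cell must push it 1.5 to 4 mm past loaded.
- cradle2: fixed grey cradle on a black base 240 x 56 mm; on its foot at the +x end stands two studs: number two. Origin: centre of the underside; x runs from spring end to stop end. A loaded cell lies along x, middle above the origin, axis 34 mm high, in V-blocks at x = +-42 mm (16 mm thick, mouth 40 mm wide, 31 mm high), open between over a 6 mm base. Cells go in tilted ~20 deg, flat end first.
- cradle2_stop (a point): stop end, 34 mm high: where a loaded cell's button tip belongs, on the face (x = 70 mm) of a fixed block 48 mm wide, 52 mm high, 16 mm thick; axes as the cradle. The spring pushes the loaded cell against it.
- cradle2_spring (a point): spring end, x = -70 mm, 34 mm high: where the loaded flat end's centre belongs. A roof (48 mm wide, underside 54, top 59 mm high) covers x = -120 to -64 mm. Under it a 26 mm copper plunger disc, its face at rest at x = -60 to -66 mm (each set differently), yields to -x at 0.8 N/mm for 14 mm, then is solid. To swing in, the cell must push it 1.5 to 4 mm past loaded.
- cradle3: fixed grey cradle on a black base 240 x 56 mm; on its foot at the +x end stands three studs: number three. Origin: centre of the underside; x runs from spring end to stop end. A loaded cell lies along x, middle above the origin, axis 34 mm high, in V-blocks at x = +-42 mm (16 mm thick, mouth 40 mm wide, 31 mm high), open between over a 6 mm base. Cells go in tilted ~20 deg, flat end first.
- cradle3_stop (a point): stop end, 34 mm high: where a loaded cell's button tip belongs, on the face (x = 70 mm) of a fixed block 48 mm wide, 52 mm high, 16 mm thick; axes as the cradle. The spring pushes the loaded cell against it.
- cradle3_spring (a point): spring end, x = -70 mm, 34 mm high: where the loaded flat end's centre belongs. A roof (48 mm wide, underside 54, top 59 mm high) covers x = -120 to -64 mm. Under it a 26 mm copper plunger disc, its face at rest at x = -60 to -66 mm (each set differently), yields to -x at 0.8 N/mm for 14 mm, then is solid. To swing in, the cell must push it 1.5 to 4 mm past loaded.
- screwdriver: screwdriver 180 mm long lying beyond the cradles, a bystander; origin near its middle underneath
- strip_roll: flat steel roll of strip, 76 mm in diameter, 14 mm high, lying beyond the tray and cradles, a bystander; origin under its centre

How it is judged:
By the outcome, as a careful person would: the job done as asked, in the order asked, and still so for the second after the job is handed in, with the robot touching nothing.
It also fails if it takes over 72 s, if anything falls off the work surface, if the arm or the gripper's body presses on something with over 40 N, if the wrist force passes 120 N, or if a joint passes its speed limit or range.

### The arm

A 6-joint arm with a two-finger parallel gripper is mounted at the origin on the work surface. World frame = base frame: x ahead of the robot, y to its left, z up, the work surface at z = 0. Lengths are in m, angles in rad, forces in N, time in s.
With the tool pointing down it reaches from about 0.375 to 0.75 m from the base axis. Payload 9 kg.
Tool frame: the origin (TCP) lies midway between the tips of the shut fingers; the grasp point (between the pads) lies ctrl.hold_point_z behind it (ctrl.hold_point_z is the distance from the TCP to the grasp point, in m); z points along the fingers, y is the line along which they close (so a half turn about z gives the same grasp; the last joint's range is limited). The gripper opens to 85 mm and grips with 20 to 120 N. Pads are 22 mm wide; open, the fingers measure 114 mm over their backs; the gripper's body (76 mm by 85 mm) begins 54 mm behind the grasp point. The pads swing forward as they close: fully open they stand 13 mm farther back than shut.
Start: joints at [1.08, 0.104, 0.097, 1.564, 0, 1.353], TCP at [0.162, 0.578, 0.231] pointing down, gripper open.
Joint ranges: [-2.99, 2.99], [-0.84, 1.86], [-1.1, 1.16], [-1.84, 2.11], [-1.51, 1.56], [-3.14, 3.14]. Speed limits (rad/s): [2.22, 2.22, 2.57, 3.14, 3.14, 3.14].

### API

Orientations are given as a unit quaternion [w, x, y, z].
In Python, from cell import ctrl gives the robot as it stands.
- The arm moves only by the shell command python3 inch.py [FORCE], which reads ROWS from standard input. ROWS is a JSON list of rows, 1 to 5 of them, each of 7 numbers: the opening from 0.0 (shut) to 1.0 (fully open), then dx, dy, dz in cm, then a rotation vector rx, ry, rz in units of 0.05 rad; each row is the pose to reach, as a shift and turn from the pose commanded when the command began, along the tool's axes at that moment; what a row does not reach only later rows make up. A row lasts 1/10 s, in which the tool goes at most 0.05 m and 0.15 rad, less where a joint would pass 70% of its speed; a pose out of reach is approached as far as the arm can. The fingers move at their own pace and stop on an object; FORCE is the grip in N (left out, the last holds). Time passes only in rows, so rows that do not move let the fingers close. It prints the time, the measured TCP pose, the force, the opening and the grip force at its end. Input that does not fit is refused with a message, and nothing moves.
- ctrl.read_state(): the state, without advancing time (a new reading comes with each control period).
- ctrl.snapshot(name): name is "scene" or "top" or "wrist"; returns a dict with "img" (480x640x3 uint8, red, green, blue), "fovy" (degrees; the focal length in pixels is half the picture's height over the tangent of half this angle, whatever the lens; pixels are square), "cx", "cy" (the principal point, pixels), "dist_coeffs" ([k1, k2, p1, p2, k3] as OpenCV has them; the pictures are not rectified), "R" (3x3) and "t" (3): a world point X has camera coordinates R X + t. Camera axes: x right, y down, z forward; pixel columns grow to the right and rows downward; lengths in m; the calibration is good to about 2 mm. A picture is of the moment at which its call begins. There is no depth.
- ctrl.finish_job(): hands the job in; it is judged then, once.
The state is a dict: "clock": time; "joint_positions": joint angles; "qd": joint speeds; "tau": joint torques, N m; "ee_pos": TCP position; "ee_rot": TCP orientation; "contact_force": force on the tool from outside, world axes, zero at the start; "moment": the same for the moment, N m; "finger_gap": opening from 0.0 (shut) to 1.0 (fully open); "grip_force": force on a finger pad.
Only numpy, scipy, OpenCV 4.12 (cv2) and the standard library are available. Lean on these libraries where they do the work, as an engineer would, in place of code of your own. Each camera call takes 0.05 s, during which the arm holds its last target. There are 200 camera calls.

## Working session

There is one attempt and no reset: what is moved stays moved. The work goes in short steps, Python scripts to look and compute and a shell command to move; the robot and the scene stay as the last step left them, time stands still between calls to the robot, and variables do not carry over. Pictures are saved under pics/ and viewed, at most 10 in all, crops included, and the job is handed in when it is done.

```bash
ls; mkdir -p pics; python3 - <<'E'
from cell import ctrl
import cv2
print(ctrl.read_state(), ctrl.hold_point_z)
for n in ["scene","top","wrist"]:
    s=ctrl.snapshot(n); cv2.imwrite(f"pics/{n}0.png",s["img"][:,:,::-1])
    print(n,s["fovy"],s["cx"],s["cy"],s["dist_coeffs"],s["R"],s["t"])
E
```

```text
cell.py
inch.py
pics
{'clock': 0.0, 'joint_positions': array([1.08029318e+00, 1.04737024e-01, 9.64520454e-02, 1.56391098e+00,
       9.52502418e-06, 1.35304827e+00]), 'qd': array([ 2.21341699e-04, -2.69404408e-04, -1.01822987e-03, -2.97138751e-04,
       -1.21475291e-03, -8.50781455e-05]), 'tau': array([-3.02985740e-03, -5.56939280e+01,  5.03640783e+01,  1.72122172e-02,
       -6.70390127e-04, -4.29049521e-06]), 'ee_pos': array([0.16148025, 0.57750249, 0.23049077]), 'ee_rot': array([-2.47142066e-04,  1.35955162e-01,  9.90714744e-01, -6.54739945e-04]), 'contact_force': array([0.16271967, 1.11946417, 0.18459921]), 'moment': array([-0.01568687,  0.01419662, -0.04595069]), 'grip_force': 0.0, 'finger_gap': 1.0016106018316384} 0.0187
scene 54.193782912667736 317.1749668818496 237.17310725665058 [-0.12327908  0.          0.          0.          0.        ] [[-0.22087158  0.97521079  0.01340386]
 [ 0.68227042  0.16431626 -0.71239543]
 [-0.69693818 -0.14820285 -0.70165026]] [ 0.14067185 -0.37019697  1.46124898]
top 51.42402789383592 315.72318844262423 245.42479615939223 [-0.11502355  0.          0.          0.          0.        ] [[-0.01314077 -0.99990945 -0.00290149]
 [-0.99118423  0.01340858 -0.13181056]
 [ 0.13183753  0.00114382 -0.99127068]] [0.02156467 0.62074469 0.87736265]
wrist 70.8373855614373 322.7652495435356 243.7837541084662 [-0.05600374  0.          0.          0.          0.        ] [[ 0.26717626  0.96364702 -0.00112649]
 [ 0.92655145 -0.25656974  0.27508975]
 [ 0.2648004  -0.0745412  -0.96141789]] [-0.59907697 -0.03665408  0.37734077]
```
View pics/top0.png

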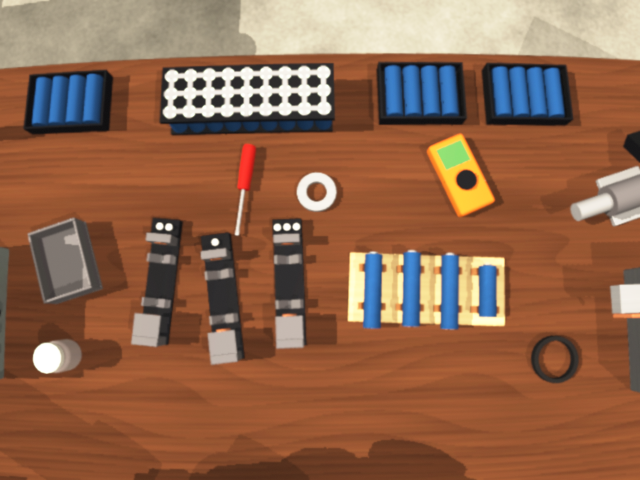

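View pics/scene0.png

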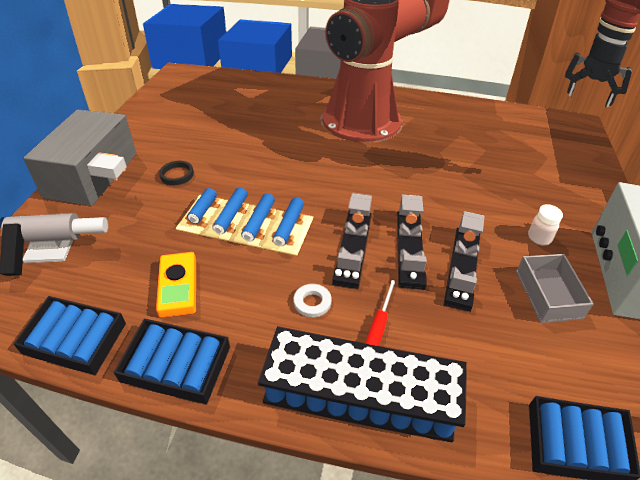

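```bash
cat > h.py <<'E'
import cv2, numpy as np
from cell import ctrl
from scipy.spatial.transform import Rotation as Ro
def cam(s):
    f=240/np.tan(np.radians(s["fovy"])/2)
    return np.array([[f,0,s["cx"]],[0,f,s["cy"]],[0,0,1.]]),np.array(s["dist_coeffs"])
def cast(s,p,z):
    K,d=cam(s); p=np.array(p,float).reshape(-1,1,2)
    u=cv2.undistortPoints(p,K,d).reshape(-1,2)
    D=np.c_[u,np.ones(len(u))]@s["R"]; C=-s["R"].T@s["t"]
    return C+D*((z-C[2])/D[:,2])[:,None]
def proj(s,X):
    K,d=cam(s); return cv2.projectPoints(np.array(X,float).reshape(-1,3),cv2.Rodrigues(s["R"])[0],np.array(s["t"]),K,d)[0].reshape(-1,2)
def blue(img):
    h=cv2.cvtColor(img,cv2.COLOR_RGB2HSV); return cv2.inRange(h,(98,120,40),(125,255,255))
def pose():
    st=ctrl.read_state(); q=st["ee_rot"]; return st,np.array(st["ee_pos"]),Ro.from_quat([q[1],q[2],q[3],q[0]])
E
python3 - <<'E'
from h import *
s=ctrl.snapshot("top"); im=s["img"]
print("cam",-s["R"].T@s["t"])
cs=cv2.findContours(blue(im),cv2.RETR_EXTERNAL,cv2.CHAIN_APPROX_NONE)[0]
for c in cs:
    if cv2.contourArea(c)<400: continue
    w=cast(s,c[:,0],0.03)
    r=cv2.minAreaRect((w[:,:2]*1000).astype(np.float32)); print(np.round(c.mean(0)),np.round(r[0],1),np.round(r[1],1),round(r[2],1))
# studs
for n,p in dict(s2=(165,227),s1=(214,242),s3=(287,227),sp2=(147,330),sp1=(224,348),sp3=(290,332)).items(): print(n,cast(s,[p],0.055 if 'p' in n else .03).round(3))
a=cv2.resize(im[205:370,125:325],None,fx=4,fy=3.5,interpolation=3)[:,:,::-1]
cv2.imwrite("pics/crad.png",a)
a=cv2.resize(im[240:340,340:515],None,fx=4.5,fy=4.5,interpolation=3)[:,:,::-1]
cv2.imwrite("pics/tray.png",a)
E
```

```text
cam [0.4998864  0.01223587 0.95158714]
[[487. 291.]] [ 533.4 -305.7] [30.9 92.3] 87.0
[[449. 292.]] [ 532.5 -233.4] [ 30.3 134.2] 87.5
[[372. 291.]] [537.6 -90.3] [ 29.9 135.3] 87.1
[[411. 289.]] [ 539.2 -162. ] [ 30.  133.9] 87.8
[[224. 126.]] [858.9 189.9] [ 19.8 208.9] 0.1
[[ 67. 100.]] [929.9 516.4] [150.3 109.8] 89.8
[[527.  92.]] [ 931.  -417.9] [148.4 110.9] 89.8
[[421.  91.]] [ 931.7 -198.9] [146.  108.9] 89.9
s2 [[0.662 0.299 0.03 ]]
s1 [[0.632 0.204 0.03 ]]
s3 [[0.658 0.067 0.03 ]]
sp2 [[0.469 0.32  0.055]]
sp1 [[0.437 0.179 0.055]]
sp3 [[0.464 0.061 0.055]]
```

View pics/tray.png

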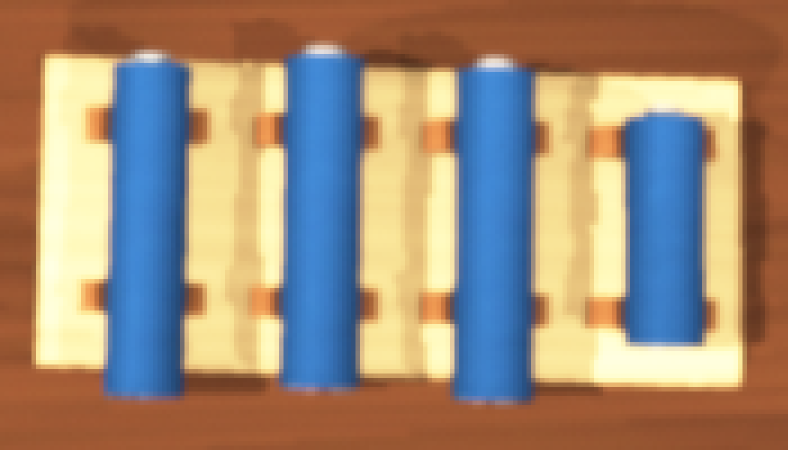

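View pics/crad.png

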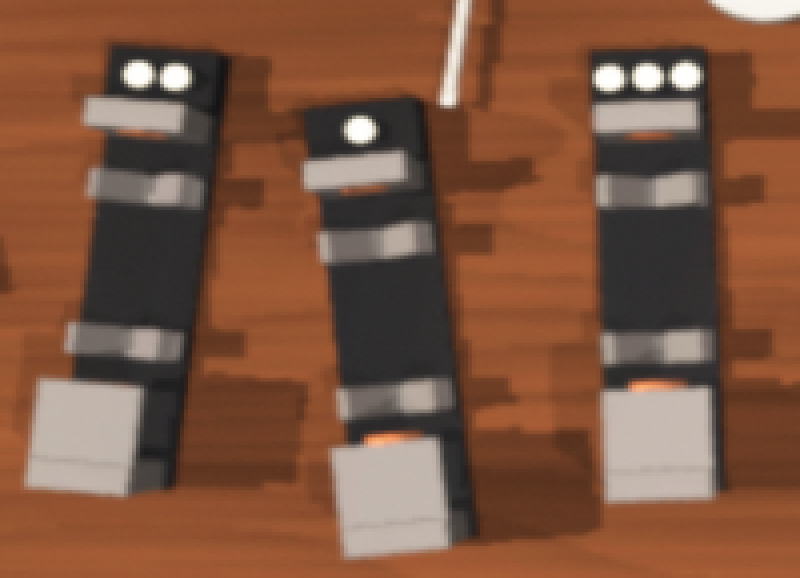

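```bash
cat >> h.py <<'E'
def tgt(g,yaw,tilt=0.):
    """TCP pose with grasp point g, cell axis yaw (rad), button raised by tilt"""
    c,s=np.cos,np.sin
    u=np.array([c(tilt)*c(yaw),c(tilt)*s(yaw),s(tilt)]); y=np.array([-s(yaw),c(yaw),0]); x=-u; z=np.cross(x,y)
    return np.array(g)+ctrl.hold_point_z*z, Ro.from_matrix(np.c_[x,y,z])
def rel(g,yaw,tilt=0.):
    """shift and turn in tool axes from the present pose"""
    _,p,R=pose(); P,Q=tgt(g,yaw,tilt)
    print("shift",(R.inv().apply(P-p)).round(4),"turn",(R.inv()*Q).as_rotvec().round(4))
E
python3 - <<'E'
from h import *
rel([0.48,0.19,0.32],0)
s=ctrl.snapshot("scene")
cv2.imwrite("pics/sc2.png",cv2.resize(s["img"][180:260,170:320],None,fx=5,fy=5,interpolation=3)[:,:,::-1])
E
```

```text
shift [-0.4111 -0.2876 -0.0703] turn [-0.0007 -0.0003 -0.2728]
```

View pics/sc2.png

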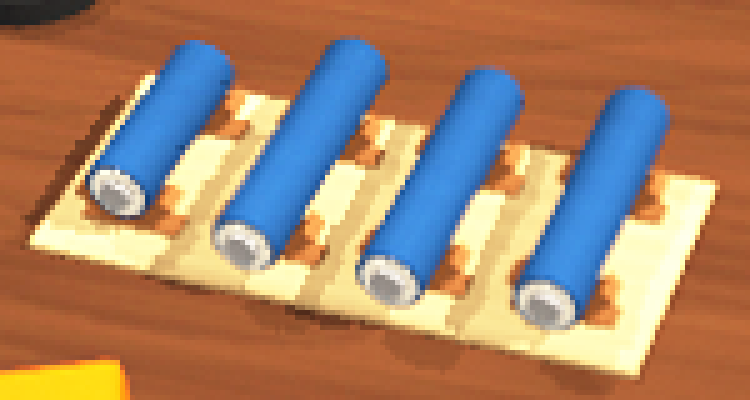

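All the +x ends show the grey button disc, so no cell needs turning round. I'll move over the cradles for a wrist view.

The manual's scale: shifts go in cm and turns go in units of 0.05 rad. Converting my numbers, -0.411 m is -41.1, -0.3 m is -30, -0.273 rad is -5.46.

```bash
echo '[[0.6,-10,-7,-5,0,0,-2],[0.6,-20,-14,-7,0,0,-4],[0.6,-30,-21,-7,0,0,-5.46],[0.6,-41.1,-28.8,-7,0,0,-5.46],[0.6,-41.1,-28.8,-7,0,0,-5.46]]' | python3 inch.py 40; echo '[[0.6,0,0,0,0,0,0]]' | python3 inch.py; python3 - <<'E'
from h import *
rel([0.48,0.19,0.32],0)
E
```

```text
clock: 0.75
ee_pos: [0.3171, 0.3878, 0.2789]
ee_rot: [0.0, -0.0, 1.0, 0.0]
contact_force: [0.7, 1.4, 0.8]
finger_gap: 0.6
grip_force: 0.0
clock: 0.85
ee_pos: [0.3198, 0.3857, 0.2792]
ee_rot: [0.001, 0.003, 1.0, -0.0]
contact_force: [-0.6, 0.0, 0.3]
finger_gap: 0.6
grip_force: 0.0
shift [-0.1614 -0.1948 -0.0217] turn [-0.0004  0.0018 -0.0059]
```

Scaled: -0.195 m is -19.5, -0.161 m is -16.1.

```bash
echo '[[0.6,-3.2,-3.9,-0.5,0,0,0],[0.6,-6.5,-7.8,-1,0,0,0],[0.6,-10,-11.7,-1.5,0,0,0],[0.6,-13,-15.6,-2,0,0,0],[0.6,-16.1,-19.5,-2,0,0,0]]' | python3 inch.py; echo '[[0.6,0,0,0,0,0,0],[0.6,0,0,0,0,0,0]]' | python3 inch.py; python3 - <<'E'
from h import *
s=ctrl.snapshot("wrist"); import pickle; pickle.dump([s,ctrl.snapshot("top")],open("w1.pkl","wb"))
cv2.imwrite("pics/w1.png",s["img"][:,:,::-1]); print(pose()[1],-s["R"].T@s["t"])
E
```

```text
clock: 1.35
ee_pos: [0.4759, 0.1961, 0.2992]
ee_rot: [0.001, -0.0, 1.0, 0.0]
contact_force: [0.9, 1.0, -0.1]
finger_gap: 0.595
grip_force: 0.0
clock: 1.55
ee_pos: [0.4752, 0.1969, 0.2982]
ee_rot: [-0.0, 0.001, 1.0, 0.0]
contact_force: [-0.2, 0.8, -0.1]
finger_gap: 0.599
grip_force: 0.0
[0.47432441 0.19826922 0.29851063] [0.40522388 0.19641218 0.43981162]
```

View pics/w1.png

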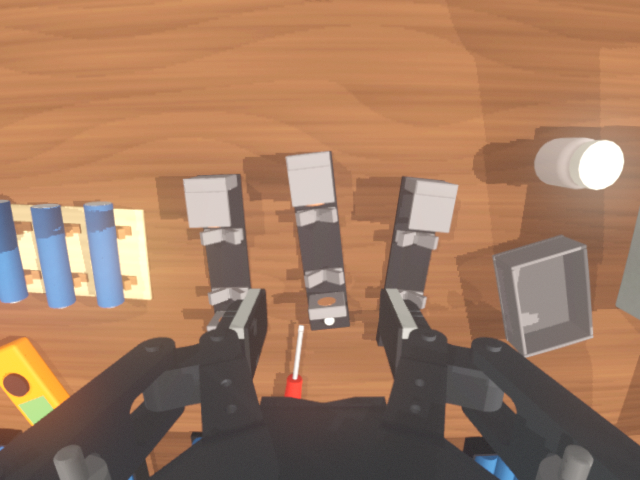

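```bash
python3 - <<'E'
from h import *
import pickle
for s,n in zip(pickle.load(open("w1.pkl","rb")),"wt"):
    h=cv2.cvtColor(s["img"],cv2.COLOR_RGB2HSV)
    for v in (150,180,):
        m=cv2.inRange(h,(0,0,v),(180,60,255))
        for c in cv2.findContours(m,cv2.RETR_EXTERNAL,cv2.CHAIN_APPROX_NONE)[0]:
            a=cv2.contourArea(c)
            if a<60: continue
            x,y=c[:,0].mean(0)
            if n=="t" and not(120<x<310 and 210<y<370) or n=="w" and not(180<x<460 and 140<y<340): continue
            z=.059 if a>500 else .052
            w=cast(s,c[:,0]+0.,z)[:,:2]*1000; r=cv2.minAreaRect(w.astype(np.float32))
            print(n,v,(int(x),int(y)),int(a),np.round(r[0],1),np.round(r[1],1),round(r[2],1))
s=pickle.load(open("w1.pkl","rb"))[1]
print(cv2.cvtColor(s["img"],cv2.COLOR_RGB2HSV)[[330,335,320,238,229],[147,224,288,160,289]])
E
```

```text
w 150 (327, 313) 464 [611.  202.8] [28.  48.2] 7.8
w 150 (401, 310) 574 [602.8 297.6] [74.9 23.3] 19.7
w 150 (235, 305) 900 [596.7  78.8] [58.2 74.5] 70.0
w 150 (325, 276) 433 [559.1 197.9] [21.8 48.7] 6.2
w 150 (415, 239) 462 [511.  308.7] [51. 19.] 83.7
w 150 (221, 235) 493 [507.   75.4] [19.7 51.5] 1.6
w 150 (317, 215) 462 [482.4 188.9] [18.2 48.6] 5.8
w 150 (432, 205) 1999 [469.3 322.2] [48.7 57.7] 84.4
w 150 (209, 199) 2157 [463.8  69.8] [60. 61.] 1.6
w 150 (310, 178) 2146 [439.  182.5] [56.9 48.7] 6.8
w 180 (407, 331) 77 [633.7 305.5] [12.8 21.5] 54.4
w 180 (327, 313) 400 [611.5 202.8] [24.7 46.2] 6.3
w 180 (399, 301) 218 [594.  292.6] [41.7 20.6] 12.4
w 180 (219, 296) 185 [584.7  66.9] [13.8 30.3] 19.6
w 180 (316, 278) 168 [560.  188.5] [13.4 26.9] 28.3
w 180 (408, 238) 107 [510.  299.1] [14.9 14.9] 0.0
w 180 (211, 236) 213 [507.6  64.1] [15.3 26.3] 11.2
w 180 (237, 235) 86 [506.4  95.6] [ 9.6 17.8] 85.9
w 180 (307, 217) 187 [483.4 178.9] [14.4 22.2] 17.0
w 180 (432, 206) 1908 [469.7 322.7] [47.8 56.3] 84.4
w 180 (206, 201) 1956 [465.3  63.7] [56.3 48.8] 1.3
w 180 (310, 178) 2087 [439.1 182.2] [56.5 48.1] 6.8
t 150 (222, 347) 718 [439.5 181.7] [55.3 47.8] 6.5
t 150 (288, 331) 775 [465.4  62.7] [46.3 54.6] 89.4
t 150 (295, 303) 61 [514.8  51.9] [18.  12.5] 89.3
t 150 (293, 258) 67 [595.3  54.8] [18.2 14.6] 89.6
t 150 (213, 253) 170 [607.2 201.1] [15.1 45.4] 6.4
t 150 (285, 237) 168 [634.   68.3] [45.7 14.8] 89.5
t 150 (158, 237) 160 [638.8 304.6] [45.6 14.7] 84.0
t 150 (239, 212) 111 [683. 153.] [ 6.4 85.2] 82.2
t 180 (222, 347) 683 [439.1 181.8] [54.6 45.8] 5.3
t 180 (288, 331) 739 [465.   63.1] [54.3 46.3] 2.5
t 180 (212, 253) 133 [607.4 201.5] [12.4 44.5] 6.4
t 180 (285, 237) 137 [634.4  67.5] [12.4 44.1] 2.4
t 180 (157, 236) 93 [638.9 305.1] [43.9 12.1] 83.2
t 180 (239, 212) 105 [683.8 153.1] [ 6.3 83.6] 82.4
[[  4 161 117]
 [ 14  25 200]
 [ 12  27 206]
 [ 13  29 199]
 [ 21  29 204]]
```

```bash
cat >> h.py <<'E'
CR={1:((.5302,.1924),np.radians(6.5)),2:((.5611,.3129),np.radians(-5.9)),3:((.5567,.0658),np.radians(1.6))}
CE={1:(.5390,-.0904),2:(.5406,-.1621),3:(.5339,-.2335)}; TY=np.radians(-2.6)
def cell(i,z): rel([*CE[i],z],TY)
def cr(i,x,z,tilt=0,y=0):
    """grasp point at cradle coordinates x,y,z (m), tilt in deg"""
    (ox,oy),a=CR[i]; rel([ox+x*np.cos(a)-y*np.sin(a),oy+x*np.sin(a)+y*np.cos(a),z],a,np.radians(tilt))
def where(i):
    """grasp point in cradle axes (mm), tilt, yaw error (deg), force in cradle axes"""
    st,p,R=pose(); (ox,oy),a=CR[i]; C=Ro.from_euler("z",-a)
    g=C.apply(p-ctrl.hold_point_z*R.as_matrix()[:,2]-[ox,oy,0]); u=C.apply(-R.as_matrix()[:,0])
    print("g",(g*1000).round(1),"tilt",np.degrees(np.arcsin(u[2])).round(2),"yaw",np.degrees(np.arctan2(u[1],u[0])).round(2),"F",C.apply(st["contact_force"]).round(1),"M",C.apply(st["moment"]).round(2),"grip",st["grip_force"],"gap",st["finger_gap"],"t",st["clock"])
E
python3 -c "
from h import *
cell(1,.12);cell(1,.028)"
```

```text
shift [-0.0644 -0.2888  0.1971] turn [ 0.0003 -0.0003  0.0464]
shift [-0.0645 -0.2888  0.2891] turn [ 0.0003 -0.0003  0.0464]
```

```bash
echo '[[0.6,-1,-4.5,1.5,0,0,0.2],[0.6,-2,-9,3,0,0,0.4],[0.6,-3,-13,5.5,0,0,0.6],[0.6,-4,-17,8,0,0,0.8],[0.6,-5,-21,11,0,0,0.92]]' | python3 inch.py; echo '[[0.6,-0.7,-4,3,0,0,0],[0.6,-1.44,-7.88,6,0,0,0],[0.6,-1.44,-7.88,8.7,0,0,0],[0.6,-1.44,-7.88,8.7,0,0,0]]' | python3 inch.py;python3 -c "
from h import *
cell(1,.12);cell(1,.028)"
```

```text
clock: 2.15
ee_pos: [0.5251, -0.0117, 0.1891]
ee_rot: [0.001, 0.022, 1.0, -0.0]
contact_force: [1.2, 0.6, 1.0]
finger_gap: 0.6
grip_force: 0.0
clock: 2.55
ee_pos: [0.5331, -0.0894, 0.0983]
ee_rot: [-0.003, 0.023, 1.0, 0.001]
contact_force: [-0.7, 1.2, 0.0]
finger_gap: 0.6
grip_force: 0.0
shift [-0.0059 -0.0007 -0.003 ] turn [ 0.0026 -0.0059  0.    ]
shift [-0.0064 -0.0009  0.089 ] turn [ 0.0026 -0.0059  0.    ]
```

```bash
for i in 1 2; do echo '[[0.6,0,0,0,0,0,0]]' | python3 inch.py | sed -n 2,3p; done; python3 -c "
from h import *
cell(1,.12);cell(1,.028)"
```

```text
ee_pos: [0.5354, -0.0895, 0.1027]
ee_rot: [-0.0, 0.022, 1.0, 0.0]
ee_pos: [0.5366, -0.0901, 0.1042]
ee_rot: [0.001, 0.022, 1.0, -0.0]
shift [-0.0024 -0.0002  0.0029] turn [-0.0007  0.0025  0.0018]
shift [-0.0022 -0.0001  0.0949] turn [-0.0007  0.0025  0.0018]
```

Scaled: 0.094 m is 9.4, 0.095 m is 9.5.

```bash
echo '[[0.6,-0.15,0,5,0,0,0],[0.6,-0.15,0,8.5,0,0,0],[0.6,-0.15,0,9.4,0,0,0],[0.6,-0.15,0,9.5,0,0,0],[0.6,-0.15,0,9.5,0,0,0]]' | python3 inch.py;echo '[[0.6,0,0,0,0,0,0],[0.6,0,0,0,0,0,0]]' | python3 inch.py; python3 -c "
from h import *
cell(1,.028)
s=ctrl.snapshot('wrist');cv2.imwrite('pics/w2.png',s['img'][:,:,::-1])"
```

```text
clock: 3.25
ee_pos: [0.5385, -0.0914, 0.0095]
ee_rot: [0.001, 0.023, 1.0, -0.0]
contact_force: [-0.3, 0.6, 0.0]
finger_gap: 0.601
grip_force: 0.0
clock: 3.45
ee_pos: [0.5383, -0.0917, 0.009]
ee_rot: [0.001, 0.023, 1.0, -0.0]
contact_force: [-0.2, -0.2, -0.3]
finger_gap: 0.596
grip_force: 0.0
shift [-0.0007  0.0013 -0.0003] turn [-0.0009  0.0026 -0.0003]
```

View pics/w2.png

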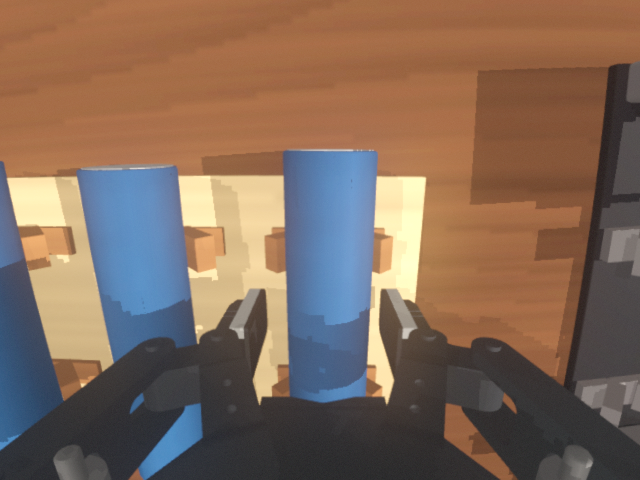

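```bash
python3 -c "
from h import *
s=ctrl.snapshot('wrist')
c=max(cv2.findContours(blue(s['img'][:,270:390]),0,1)[0],key=cv2.contourArea)[:,0]+[270,0]
r=c[(c[:,0]>322)&(c[:,0]<340)][:,1].min();print(r,cast(s,[[331,r]],.0465))"
echo '[[0.3,0,0.1,0,0,0,0],[0.3,0,0.1,0,0,0,0],[0.3,0,0.1,0,0,0,0],[0.3,0,0.1,0,0,0,0]]' | python3 inch.py 60
echo '[[0.2,0,0,-2,0,0,0],[0.2,0,0,-5,0,0,0],[0.2,0,0,-9,0,0,0],[0.2,0,0,-9,0,0,0]]' | python3 inch.py
python3 -c "
from h import *
cr(1,0,.13,0);cr(1,.01,.10,20)"
```

```text
153 [[ 0.46958255 -0.08649927  0.0465    ]]
clock: 3.95
ee_pos: [0.5373, -0.0896, 0.0077]
ee_rot: [0.0, 0.023, 1.0, 0.001]
contact_force: [-1.6, 3.4, 5.8]
finger_gap: 0.371
grip_force: 58.9
clock: 4.35
ee_pos: [0.5398, -0.0913, 0.1025]
ee_rot: [0.004, 0.023, 1.0, -0.001]
contact_force: [1.2, -0.8, -3.0]
finger_gap: 0.366
grip_force: 60.1
shift [ 0.0225  0.283  -0.0097] turn [-0.0031  0.0069 -0.1592]
shift [0.0065 0.2857 0.0193] turn [-0.0309 -0.3414 -0.157 ]
```

```bash
cat >> h.py <<'E'
def line(i,xf,tilt,zl,E=(.0013,.003),y=0):
    """held cell: flat centre at cradle xf (mm), axis height zl (mm) above cradle x=-50"""
    t=np.radians(tilt); u=np.array([np.cos(t),np.sin(t)]); n=np.array([-u[1],u[0]])
    m=np.array([xf,zl+(xf+50)*np.tan(t)])/1000+.07*u-E[0]*u-E[1]*n
    cr(i,m[0],m[1],tilt,y)
def flat(i,E=(.0013,.003)):
    """where the held cell is, by the arm"""
    st,p,R=pose(); (ox,oy),a=CR[i]; C=Ro.from_euler("z",-a); M=R.as_matrix()
    m=C.apply(p-(ctrl.hold_point_z+E[1])*M[:,2]-E[0]*M[:,0]-[ox,oy,0])*1000; u=C.apply(-M[:,0])
    f=m-70*u; th=np.arcsin(u[2])
    print("flat",f.round(1),"tilt",np.degrees(th).round(2),"corner",(f[0]-16.5*np.sin(th)).round(1),"zl",(f[2]+(-50-f[0])*np.tan(th)).round(1),"F",C.apply(st["contact_force"]).round(1),"M",C.apply(st["moment"]).round(2),"grip",round(st["grip_force"]),"gap",round(st["finger_gap"],3),"t",st["clock"])
E
python3 -c "
from h import *
line(1,-45,20,100);flat(1)"
```

```text
shift [-0.0041  0.2873 -0.0031] turn [-0.0309 -0.3414 -0.157 ]
flat [ -90.5 -272.   123.7] tilt 0.41 corner -90.7 zl 124.0 F [ 1.1 -1.  -3. ] M [-0.03 -0.1   0.01] grip 60 gap 0.366 t 4.35
```

Scaled: 0.25 m is 25, 0.2 m is 20, -0.341 rad is -6.82.

```bash
echo '[[0.2,0,5,-0.3,0,0,0],[0.2,0,10,-0.3,-0.2,-2,-1],[0.2,-0.2,15,-0.3,-0.4,-4,-2],[0.2,-0.4,20,-0.3,-0.62,-6.82,-3.14],[0.2,-0.4,25,-0.3,-0.62,-6.82,-3.14]]' | python3 inch.py
echo '[[0.2,0,2,0,0,0,0],[0.2,0,2,0,0,0,0],[0.2,0,2,0,0,0,0]]' | python3 inch.py;python3 -c "
from h import *
line(1,-45,20,100);line(1,-48,20,38);flat(1)"
```

```text
clock: 4.85
ee_pos: [0.5437, 0.1608, 0.0933]
ee_rot: [0.168, -0.056, 0.984, 0.012]
contact_force: [0.3, -1.2, -4.3]
finger_gap: 0.366
grip_force: 60.4
clock: 5.15
ee_pos: [0.5495, 0.1791, 0.0992]
ee_rot: [0.169, -0.056, 0.984, 0.011]
contact_force: [0.3, -0.1, -3.5]
finger_gap: 0.365
grip_force: 60.6
shift [-0.0107  0.0154 -0.0022] turn [ 0.0038 -0.0085 -0.0002]
shift [0.0132 0.0152 0.0563] turn [ 0.0038 -0.0085 -0.0002]
flat [-54.3 -15.5  96.7] tilt 19.51 corner -59.9 zl 98.3 F [ 0.3 -0.2 -3.5] M [-0.02  0.49 -0.05] grip 61 gap 0.365 t 5.15
```

```bash
echo '[[0.2,-1.07,1.54,-0.2,0,-0.18,0],[0.2,-1.07,1.54,-0.2,0,-0.18,0],[0.2,0,1.54,2.2,0,-0.18,0],[0.2,1,1.54,4.7,0,-0.18,0],[0.2,1,1.54,4.7,0,-0.18,0]]' | python3 inch.py
echo '[[0.2,0,0,0,0,0,0],[0.2,0,0,0,0,0,0],[0.2,0,0,0,0,0,0]]' | python3 inch.py;python3 -c "
from h import *
line(1,-48,20,38);flat(1)"
```

```text
clock: 5.65
ee_pos: [0.5514, 0.1934, 0.0473]
ee_rot: [0.17, -0.055, 0.984, 0.011]
contact_force: [-1.8, -0.4, -3.7]
finger_gap: 0.367
grip_force: 60.7
clock: 5.95
ee_pos: [0.556, 0.1949, 0.0546]
ee_rot: [0.175, -0.055, 0.983, 0.012]
contact_force: [0.7, -0.5, -1.9]
finger_gap: 0.371
grip_force: 60.7
shift [0.0063 0.0004 0.0113] turn [ 0.0035  0.0045 -0.0017]
flat [-46.   -0.4  51.1] tilt 20.26 corner -51.7 zl 49.7 F [ 0.7 -0.6 -1.9] M [0.01 0.5  0.02] grip 61 gap 0.371 t 5.95
```

```bash
echo '[[0.2,0.3,0,0.6,0,0,0],[0.2,0.63,0,1.13,0,0,0],[0.2,0.63,0,1.13,0,0,0],[0.2,0.63,0,1.13,0,0,0],[0.2,0.63,0,1.13,0,0,0]]' | python3 inch.py;python3 -c "
from h import *
flat(1);line(1,-54,20,38);line(1,-61,20,38)"
```

```text
clock: 6.45
ee_pos: [0.5528, 0.1949, 0.04]
ee_rot: [0.174, -0.056, 0.983, 0.012]
contact_force: [0.1, 0.1, -2.0]
finger_gap: 0.368
grip_force: 60.7
flat [-49.2  -0.1  36.7] tilt 20.13 corner -54.9 zl 36.4 F [ 0.1  0.1 -2. ] M [-0.04  0.47  0.04] grip 61 gap 0.368 t 6.45
shift [ 0.0046  0.0001 -0.0013] turn [ 0.0037  0.0022 -0.0013]
shift [ 0.0121  0.0001 -0.0014] turn [ 0.0037  0.0022 -0.0013]
```

```bash
for i in 1 2 3; do echo '[[0.2,0.25,0,-0.05,0,0,0],[0.2,0.4,0,-0.05,0,0,0],[0.2,0.4,0,-0.05,0,0,0],[0.2,0.4,0,-0.05,0,0,0]]' | python3 inch.py >/dev/null; python3 -c "
from h import *
flat(1)"; done
```

```text
flat [-53.2  -0.1  35.7] tilt 20.12 corner -58.9 zl 36.9 F [-0.4  0.  -3.1] M [0.02 0.51 0.02] grip 61 gap 0.37 t 6.85
flat [-57.   -0.1  34.9] tilt 20.14 corner -62.7 zl 37.5 F [ 0.4 -0.1 -2.2] M [-0.1   0.44  0.01] grip 61 gap 0.37 t 7.25
flat [-60.6  -0.1  34.3] tilt 20.19 corner -66.3 zl 38.2 F [ 3.3  0.3 -0.5] M [ 0.01 -0.11  0.04] grip 61 gap 0.371 t 7.65
```

```bash
for i in 1 2; do echo '[[0.2,0.2,0,0,0,0,0],[0.2,0.37,0,0,0,0,0],[0.2,0.37,0,0,0,0,0],[0.2,0.37,0,0,0,0,0]]' | python3 inch.py >/dev/null; python3 -c "
from h import *
flat(1)"; done; python3 -c "
from h import *
line(1,-67.7,20,37.5);line(1,-68.9,15,37);line(1,-69.8,12,36.5)"
```

```text
flat [-63.6  -0.1  33.5] tilt 20.25 corner -69.3 zl 38.5 F [ 5.9 -0.1  1.5] M [-0.   -0.57 -0.04] grip 61 gap 0.365 t 8.05
flat [-66.2  -0.1  32.9] tilt 20.36 corner -71.9 zl 38.9 F [6.8 0.4 2.9] M [ 0.01 -0.96 -0.01] grip 61 gap 0.367 t 8.45
shift [0.0022 0.0001 0.0016] turn [ 0.0036  0.0063 -0.0015]
shift [0.0052 0.0001 0.0063] turn [ 0.0037  0.0935 -0.0013]
shift [0.0075 0.0001 0.0091] turn [ 0.0037  0.1459 -0.0012]
```

```bash
echo '[[0.2,0.22,0,0.16,0,0.12,0],[0.2,0.35,0,0.4,0,1,0],[0.2,0.52,0,0.63,0,1.87,0],[0.2,0.64,0,0.77,0,2.4,0],[0.2,0.64,0,0.77,0,2.4,0]]' | python3 inch.py >/dev/null; echo '[[0.2,0,0,0,0,0,0],[0.2,0,0,0,0,0,0]]' | python3 inch.py >/dev/null; python3 -c "
from h import *
flat(1);line(1,-69.8,12,36.5);line(1,-70.4,10,36);line(1,-70.9,8,35.5)
s=ctrl.snapshot('wrist');cv2.imwrite('pics/w3.png',s['img'][:,:,::-1])"
```

```text
flat [-69.2   0.1  31.9] tilt 13.48 corner -73.1 zl 36.5 F [8.8 2.3 1.4] M [ 0.28 -1.2  -0.07] grip 61 gap 0.369 t 9.15
shift [ 0.0011 -0.0001  0.0012] turn [ 0.0043  0.0259 -0.001 ]
shift [ 0.0025 -0.0001  0.0033] turn [ 0.0044  0.0608 -0.0009]
shift [ 0.0039 -0.0002  0.0054] turn [ 0.0044  0.0957 -0.0008]
```

View pics/w3.png

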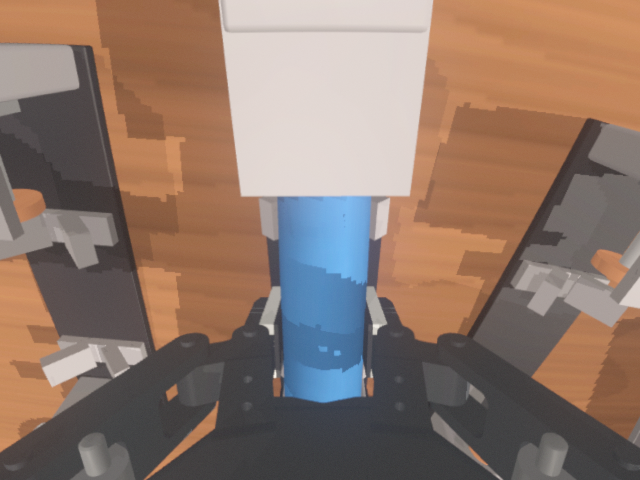

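```bash
echo '[[0.2,0.11,0,0.12,0,0.52,0],[0.2,0.25,0,0.33,0,1.216,0],[0.2,0.25,0,0.33,0,1.216,0],[0.2,0.25,0,0.33,0,1.216,0]]' | python3 inch.py >/dev/null; python3 -c "
from h import *
flat(1);line(1,-70.9,8,35.5);line(1,-71.7,5,35);line(1,-72.7,2,34.5)"
```

```text
flat [-70.4   0.1  32.1] tilt 9.98 corner -73.3 zl 35.7 F [9.5 2.3 1.1] M [ 0.35 -1.39 -0.09] grip 61 gap 0.366 t 9.6
shift [ 0.0012 -0.0001  0.0019] turn [ 0.0045  0.0345 -0.0008]
shift [ 0.0032 -0.0001  0.0047] turn [ 0.0045  0.0869 -0.0007]
shift [ 0.0056 -0.0002  0.0074] turn [ 0.0045  0.1392 -0.0006]
```

The manual's scale: shifts go in cm and turns go in units of 0.05 rad. Converting my numbers, 0.0072 m is 0.72, 0.005 m is 0.5, 0.135 rad is 2.7.

```bash
echo '[[0.2,0.12,0,0.19,0,0.69,0],[0.2,0.32,0,0.47,0,1.74,0],[0.2,0.5,0,0.72,0,2.7,0],[0.2,0.5,0,0.72,0,2.7,0],[0.2,0.5,0,0.72,0,2.7,0]]' | python3 inch.py >/dev/null; python3 -c "
from h import *
flat(1);line(1,-71.7,0,34);line(1,-70,0,34);line(1,-69.5,0,33.5)"
```

```text
flat [-72.4   0.1  32.9] tilt 2.19 corner -73.0 zl 33.8 F [ 9.4  2.2 -0.9] M [ 0.27 -1.67 -0.13] grip 61 gap 0.371 t 10.1
shift [ 0.0001 -0.0002  0.0016] turn [ 0.0045  0.0382 -0.0003]
shift [-0.0016 -0.0002  0.0016] turn [ 0.0045  0.0382 -0.0003]
shift [-0.002  -0.0002  0.0022] turn [ 0.0045  0.0382 -0.0003]
```

```bash
echo '[[0.2,0,0,0.1,0.08,0.4,0],[0.2,-0.1,0,0.16,0.08,0.76,0],[0.2,-0.2,0,0.16,0.08,0.76,0],[0.2,-0.2,0,0.16,0.08,0.76,0],[0.2,-0.2,0,0.16,0.08,0.76,0]]' | python3 inch.py >/dev/null; python3 -c "
from h import *
flat(1);line(1,-70,0,34)"
```

```text
flat [-70.1   0.2  34. ] tilt -0.0 corner -70.1 zl 34.0 F [ 7.5  2.  -2.2] M [ 0.34 -1.59  0.09] grip 61 gap 0.366 t 10.6
shift [-0.0001 -0.0003 -0.    ] turn [ 0.0005 -0.      0.0001]
```

```bash
for i in 1 2; do echo '[[0.2,-0.08,0,0.04,0,0,0],[0.2,-0.08,0,0.04,0,0,0],[0.2,-0.08,0,0.04,0,0,0]]' | python3 inch.py >/dev/null; python3 -c "
from h import *
flat(1)"; done
```

```text
flat [-70.    0.2  34. ] tilt -0.08 corner -70.0 zl 33.9 F [3.2 3.  5.3] M [ 0.37 -0.68  0.08] grip 61 gap 0.369 t 10.9
flat [-69.9   0.2  33.9] tilt -0.16 corner -69.9 zl 33.9 F [-2.8  2.1 11.7] M [0.32 0.55 0.01] grip 62 gap 0.364 t 11.2
```

```bash
echo '[[0.6,0,0,0,0,0,0],[0.6,0,0,0,0,0,0],[0.6,0,0,-3,0,0,0],[0.6,0,0,-8,0,0,0],[0.6,0,0,-11,0,0,0]]' | python3 inch.py >/dev/null;  python3 -c "
from h import *
cell(2,.13);flat(1);s=ctrl.snapshot('wrist');cv2.imwrite('pics/w4.png',s['img'][:,:,::-1])"
```

```text
shift [ 0.029  -0.3533  0.0125] turn [-0.0005 -0.0018  0.1587]
flat [-6.940e+01 -1.000e-01  1.454e+02] tilt -0.1 corner -69.4 zl 145.4 F [ 0.3 -0.2  0.2] M [-0.05 -0.06 -0.02] grip 0 gap 0.598 t 11.7
```

View pics/w4.png

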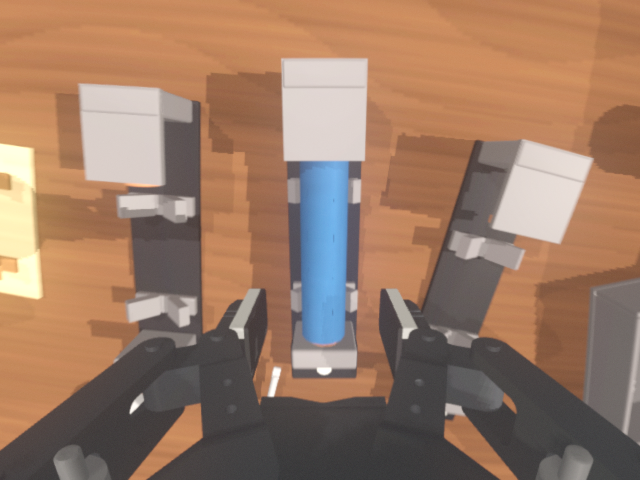

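Cell 1 lies under its roof at (325,160) with its button against the stop at (325,340). On to cell 2.

Scaled: -0.245 m is -24.5, -0.196 m is -19.6, 0.159 rad is 3.18.

```bash
echo '[[0.6,0.4,-4.9,0,0,0,0.6],[0.6,0.8,-9.8,0,0,0,1.2],[0.6,1.2,-14.7,0,0,0,1.8],[0.6,1.6,-19.6,0,0,0,2.4],[0.6,2,-24.5,0,0,0,3.18]]' | python3 inch.py >/dev/null; echo '[[0.6,0,-4.9,1,0,0,0],[0.6,0.9,-9,1,0,0,0],[0.6,0.9,-10.7,1.3,0,0,0],[0.6,0.9,-10.7,1.3,0,0,0],[0.6,0.9,-10.7,1.3,0,0,0]]' | python3 inch.py;echo '[[0.6,0,0,0,0,0,0]]' | python3 inch.py;python3 -c "
from h import *
cell(2,.13);cell(2,.028)"
```

```text
clock: 12.75
ee_pos: [0.523, -0.1591, 0.1077]
ee_rot: [-0.002, 0.023, 1.0, 0.0]
contact_force: [-0.6, 1.3, 0.7]
finger_gap: 0.601
grip_force: 0.0
clock: 12.85
ee_pos: [0.5234, -0.1584, 0.1081]
ee_rot: [-0.002, 0.022, 1.0, 0.0]
contact_force: [-0.8, -0.8, 0.1]
finger_gap: 0.598
grip_force: 0.0
shift [-0.0173 -0.0029 -0.0032] turn [-0.     -0.003   0.0012]
shift [-0.0176 -0.0029  0.0988] turn [-0.     -0.003   0.0012]
```

```bash
echo '[[0.6,-1.6,-0.3,3,0,0,0],[0.6,-1.6,-0.3,7.5,0,0,0],[0.6,-1.6,-0.3,9.8,0,0,0],[0.6,-1.6,-0.3,9.9,0,0,0],[0.6,-1.6,-0.3,9.9,0,0,0]]' | python3 inch.py>/dev/null;echo '[[0.6,0,0,0,0,0,0],[0.6,0,0,0,0,0,0]]' | python3 inch.py; python3 -c "
from h import *
cell(2,.028)
s=ctrl.snapshot('wrist')
c=max(cv2.findContours(blue(s['img'][:,270:390]),0,1)[0],key=cv2.contourArea)[:,0]+[270,0]
r=c[(c[:,0]>322)&(c[:,0]<340)][:,1].min();print(r,cast(s,[[331,r]],.0465))"
```

```text
clock: 13.55
ee_pos: [0.5402, -0.1641, 0.0113]
ee_rot: [0.0, 0.023, 1.0, -0.001]
contact_force: [-0.3, -0.3, 0.2]
finger_gap: 0.603
grip_force: 0.0
shift [-0.0003  0.002   0.002 ] turn [-0.002   0.0001  0.0001]
151 [[ 0.47133514 -0.15889415  0.0465    ]]
```

```bash
echo '[[0.6,0.05,0.1,0.25,0,0,0],[0.3,0.05,0.2,0.25,0,0,0],[0.3,0.05,0.2,0.25,0,0,0],[0.3,0.05,0.2,0.25,0,0,0],[0.3,0.05,0.2,0.25,0,0,0]]' | python3 inch.py 60
echo '[[0.2,0,0,-2,0,0,0],[0.2,0,0,-5,0,0,0],[0.2,0,0,-10,0,0,0],[0.2,0,0,-12,0,0,0],[0.2,0,0,-12,0,0,0]]' | python3 inch.py
python3 -c "
from h import *
line(2,-45,20,105)"
```

```text
clock: 14.1
ee_pos: [0.5385, -0.1617, 0.007]
ee_rot: [-0.001, 0.023, 1.0, -0.0]
contact_force: [-1.9, -1.0, 3.7]
finger_gap: 0.366
grip_force: 59.4
clock: 14.6
ee_pos: [0.5406, -0.1624, 0.1299]
ee_rot: [0.001, 0.023, 1.0, -0.001]
contact_force: [0.7, -0.7, -3.6]
finger_gap: 0.367
grip_force: 60.2
shift [-0.0258  0.4743  0.0188] turn [ 0.0075 -0.3467  0.0573]
```

Scaled: 0.003 m is 0.3, 0.246 m is 24.6, -0.15 rad is -3.

```bash
echo '[[0.2,-0.2,5,0.3,0,0,0],[0.2,-0.5,10,0.6,0,-1.2,0.2],[0.2,-0.8,14.8,0.8,0.04,-3,0.5],[0.2,-1,19.7,1,0.08,-5,0.8],[0.2,-1.5,24.6,1.5,0.14,-6.94,1.14]]' | python3 inch.py >/dev/null;python3 -c "
from h import *
line(2,-45,20,105)"
```

```text
shift [-0.0006  0.226   0.0004] turn [ 0.0033 -0.0031 -0.002 ]
```

```bash
echo '[[0.2,0,4.8,0,0,0,0],[0.2,0,9.6,0,0,0,0],[0.2,0,14.4,0,0,0,0],[0.2,0,19.2,0,0,0,0],[0.2,0,22,0,0,0,0]]' | python3 inch.py >/dev/null;echo '[[0.2,0,0,0,0,0,0],[0.2,0,0,0,0,0,0],[0.2,0,0,0,0,0,0]]' | python3 inch.py >/dev/null;python3 -c "
from h import *
E=(.0017,.0033)
flat(2,E);line(2,-45,20,100,E);line(2,-46,20,48,E)"
```

```text
flat [-45.2  -8.9 107.9] tilt 19.59 corner -50.7 zl 106.2 F [-0.5 -0.3 -3.5] M [ 0.02  0.54 -0.02] grip 61 gap 0.373 t 15.9
shift [0.0017 0.0089 0.0053] turn [ 0.0008 -0.0071 -0.0007]
shift [0.0202 0.0089 0.0543] turn [ 0.0008 -0.0071 -0.0007]
```

```bash
echo '[[0.2,0.17,0.9,0.5,0,-0.14,0],[0.2,0.5,0.9,1.5,0,-0.14,0],[0.2,1.3,0.9,3.6,0,-0.14,0],[0.2,2.02,0.9,5.43,0,-0.14,0],[0.2,2.02,0.9,5.43,0,-0.14,0]]' | python3 inch.py>/dev/null
echo '[[0.2,0,0,0,0,0,0],[0.2,0,0,0,0,0,0],[0.2,0,0,0,0,0,0]]' | python3 inch.py>/dev/null;python3 -c "
from h import *
E=(.0017,.0033)
flat(2,E);line(2,-53,20,38,E)"
```

```text
flat [-44.1   1.7  52.8] tilt 20.25 corner -49.8 zl 50.6 F [-0.4  0.5 -2.1] M [ 0.04  0.54 -0.02] grip 61 gap 0.37 t 16.7
shift [ 0.0139 -0.0018  0.0121] turn [ 0.0031  0.0044 -0.001 ]
```

Scaled: 0.012 m is 1.2, 0.0115 m is 1.15.

```bash
echo '[[0.2,0.4,-0.18,0.6,0,0,0],[0.2,0.8,-0.18,1.1,0,0,0],[0.2,1.2,-0.18,1.15,0,0,0],[0.2,1.2,-0.18,1.15,0,0,0],[0.2,1.2,-0.18,1.15,0,0,0]]' | python3 inch.py >/dev/null; python3 -c "
from h import *
E=(.0017,.0033)
flat(2,E)"; for i in 1 2; do echo '[[0.2,0.25,0,0,0,0,0],[0.2,0.4,0,0,0,0,0],[0.2,0.4,0,0,0,0,0],[0.2,0.4,0,0,0,0,0]]' | python3 inch.py >/dev/null; python3 -c "
from h import *
E=(.0017,.0033)
flat(2,E)"; done;  python3 -c "
from h import *
E=(.0017,.0033)
line(2,-67.7,20,38,E)"
```

```text
flat [-52.5  -0.4  36.4] tilt 20.14 corner -58.1 zl 37.3 F [ 0.5  0.5 -2.5] M [-0.03  0.54  0.  ] grip 61 gap 0.368 t 17.2
flat [-56.   -0.4  35.1] tilt 20.14 corner -61.7 zl 37.3 F [-0.2  0.9 -2. ] M [-0.01  0.56 -0.05] grip 61 gap 0.366 t 17.6
flat [-59.9  -0.4  33.6] tilt 20.13 corner -65.6 zl 37.2 F [ 0.7  0.9 -3.4] M [-0.02  0.58 -0.04] grip 61 gap 0.366 t 18.0
shift [ 0.0081  0.0004 -0.0006] turn [ 0.0022  0.0023 -0.0005]
```

```bash
for i in 1 2; do echo '[[0.2,0.2,0,0,0,0,0],[0.2,0.42,0,0,0,0,0],[0.2,0.42,0,0,0,0,0],[0.2,0.42,0,0,0,0,0]]' | python3 inch.py >/dev/null; python3 -c "
from h import *
E=(.0017,.0033)
flat(2,E)"; done; python3 -c "
from h import *
E=(.0017,.0033)
line(2,-67.7,20,37.5,E);line(2,-68.9,15,37,E);line(2,-69.8,12,36.5,E)"
```

```text
flat [-63.3  -0.3  32.6] tilt 20.2 corner -69.0 zl 37.5 F [ 2.8 -0.6 -0.6] M [-0.14  0.02 -0.01] grip 61 gap 0.372 t 18.4
flat [-66.8  -0.3  31.5] tilt 20.25 corner -72.5 zl 37.8 F [ 5.6 -1.6  2.1] M [-0.31 -0.43  0.01] grip 61 gap 0.368 t 18.8
shift [0.0011 0.0003 0.0005] turn [ 0.0024  0.0044 -0.001 ]
shift [0.0041 0.0003 0.0051] turn [ 0.0025  0.0917 -0.0009]
shift [0.0064 0.0003 0.0078] turn [ 0.0025  0.144  -0.0009]
```

Scaled: 0.0078 m is 0.78, 0.0068 m is 0.68, 0.144 rad is 2.88.

```bash
echo '[[0.2,0.14,0,0.05,0,0.08,0],[0.2,0.3,0,0.3,0,0.96,0],[0.2,0.45,0,0.51,0,1.834,0],[0.2,0.68,0,0.78,0,2.88,0],[0.2,0.68,0,0.78,0,2.88,0]]' | python3 inch.py >/dev/null; echo '[[0.2,0,0,0,0,0,0],[0.2,0,0,0,0,0,0]]' | python3 inch.py >/dev/null; python3 -c "
from h import *
E=(.0017,.0033)
flat(2,E);line(2,-70.7,10,36,E);line(2,-71.1,8,35.5,E)"
```

```text
flat [-70.2  -0.4  31.6] tilt 11.98 corner -73.6 zl 35.9 F [ 6.7 -0.7 -1.6] M [-0.24 -0.82  0.  ] grip 61 gap 0.366 t 19.5
shift [0.0012 0.0004 0.0015] turn [ 0.0022  0.0345 -0.0007]
shift [0.0024 0.0004 0.0036] turn [ 0.0023  0.0694 -0.0007]
```

```bash
echo '[[0.2,0.12,0,0.15,0,0.69,0],[0.2,0.18,0,0.26,0,1.04,0],[0.2,0.18,0,0.26,0,1.04,0],[0.2,0.18,0,0.26,0,1.04,0]]' | python3 inch.py >/dev/null; python3 -c "
from h import *
E=(.0017,.0033)
flat(2,E);line(2,-71.9,5,35,E);line(2,-73,2,34.5,E)"
```

```text
flat [-71.   -0.5  32.1] tilt 8.97 corner -73.6 zl 35.4 F [ 7.  -0.6 -3.4] M [-0.15 -0.95  0.04] grip 61 gap 0.37 t 19.9
shift [0.0024 0.0005 0.0036] turn [ 0.0022  0.0694 -0.0006]
shift [0.0049 0.0005 0.0062] turn [ 0.0022  0.1217 -0.0005]
```

Scaled: 0.0062 m is 0.62, 0.0047 m is 0.47, 0.12 rad is 2.4.

```bash
echo '[[0.2,0.12,0.03,0.19,0,0.69,0],[0.2,0.24,0.03,0.36,0,1.4,0],[0.2,0.47,0.03,0.62,0,2.4,0],[0.2,0.47,0.03,0.62,0,2.4,0],[0.2,0.47,0.03,0.62,0,2.4,0]]' | python3 inch.py >/dev/null; python3 -c "
from h import *
E=(.0017,.0033)
flat(2,E);line(2,-70.4,0,34,E)"
```

```text
flat [-72.7  -0.2  33.3] tilt 2.09 corner -73.3 zl 34.1 F [ 6.9 -0.6 -3.5] M [-0.13 -1.4   0.06] grip 61 gap 0.369 t 20.4
shift [-0.0014  0.0002  0.0018] turn [ 0.0022  0.0365 -0.0004]
```

Scaled: 0.0018 m is 0.18, -0.0016 m is -0.16, 0.0365 rad is 0.73.

```bash
echo '[[0.2,0,0,0.1,0.04,0.4,0],[0.2,-0.1,0,0.18,0.04,0.73,0],[0.2,-0.16,0,0.18,0.04,0.73,0],[0.2,-0.16,0,0.18,0.04,0.73,0],[0.2,-0.16,0,0.18,0.04,0.73,0]]' | python3 inch.py >/dev/null; python3 -c "
from h import *
E=(.0017,.0033)
flat(2,E)";  for i in 1 2; do echo '[[0.2,-0.08,0,0.03,0,0,0],[0.2,-0.08,0,0.03,0,0,0],[0.2,-0.08,0,0.03,0,0,0]]' | python3 inch.py >/dev/null; python3 -c "
from h import *
E=(.0017,.0033)
flat(2,E)"; done
```

```text
flat [-71.    0.   34.2] tilt -0.01 corner -71.0 zl 34.2 F [ 5.7  0.4 -4.8] M [ 0.18 -1.16 -0.01] grip 61 gap 0.375 t 20.9
flat [-70.6   0.1  34.1] tilt -0.05 corner -70.6 zl 34.1 F [ 4.2  1.5 -3. ] M [ 0.47 -0.73  0.12] grip 61 gap 0.372 t 21.2
flat [-70.1   0.1  34.1] tilt -0.1 corner -70.1 zl 34.1 F [-2.2  1.5  2.8] M [0.45 0.36 0.12] grip 62 gap 0.372 t 21.5
```

Scaled: 0.0004 m is 0.04.

```bash
echo '[[0.2,0,0,0.04,0,0,0],[0.2,0,0,0.04,0,0,0]]' | python3 inch.py | grep force; echo '[[0.6,0,0,0,0,0,0],[0.6,0,0,0,0,0,0],[0.6,0,0,-3,0,0,0],[0.6,0,0,-8,0,0,0],[0.6,0,0,-12,0,0,0]]' | python3 inch.py >/dev/null;  python3 -c "
from h import *
cell(3,.13)"
```

```text
contact_force: [-3.7, 2.1, 6.2]
grip_force: 61.9
shift [-0.0305 -0.5459  0.0219] turn [-0.0001 -0.0009 -0.0577]
```

Scaled: -0.25 m is -25, -0.2 m is -20, -0.0577 rad is -1.154.

```bash
echo '[[0.6,-0.3,-5,0,0,0,0],[0.6,-0.6,-10,0,0,0,-0.4],[0.6,-0.9,-15,0,0,0,-0.6],[0.6,-1.2,-20,0,0,0,-0.9],[0.6,-1.5,-25,0,0,0,-1.154]]' | python3 inch.py >/dev/null; python3 -c "
from h import *
cell(3,.13)"
```

```text
shift [ 0.0016 -0.295   0.02  ] turn [-0.0002 -0.0009  0.0009]
```

Scaled: -0.25 m is -25, -0.2 m is -20.

```bash
echo '[[0.6,0,-5,0,0,0,0],[0.6,0,-10,0,0,0,0],[0.6,0.1,-15,0.5,0,0,0],[0.6,0.1,-20,1,0,0,0],[0.6,0.1,-25,1.5,0,0,0]]' | python3 inch.py >/dev/null; echo '[[0.6,0,-3,0.5,0,0,0],[0.6,0,-3,0.5,0,0,0],[0.6,0,-3,0.5,0,0,0],[0.6,0,-3,0.5,0,0,0]]' | python3 inch.py >/dev/null; python3 -c "
from h import *
cell(3,.13);cell(3,.028)"
```

```text
shift [ 0.0008 -0.0187  0.    ] turn [ 0.0006 -0.0013  0.001 ]
shift [ 0.0007 -0.0188  0.102 ] turn [ 0.0006 -0.0013  0.001 ]
```

Scaled: 0.101 m is 10.1, 0.08 m is 8.

```bash
echo '[[0.6,0.15,-1.8,1,0,0,0],[0.6,0.15,-1.8,4,0,0,0],[0.6,0.15,-1.8,8,0,0,0],[0.6,0.15,-1.8,10.1,0,0,0],[0.6,0.15,-1.8,10.1,0,0,0]]' | python3 inch.py>/dev/null;echo '[[0.6,0,0,0,0,0,0],[0.6,0,0,0,0,0,0],[0.6,0,0,0,0,0,0]]' | python3 inch.py; python3 -c "
from h import *
cell(3,.028)
s=ctrl.snapshot('wrist')
c=max(cv2.findContours(blue(s['img'][:,270:390]),0,1)[0],key=cv2.contourArea)[:,0]+[270,0]
r=c[(c[:,0]>322)&(c[:,0]<340)][:,1].min();print(r,cast(s,[[331,r]],.0465))"
```

```text
clock: 24.4
ee_pos: [0.5343, -0.2344, 0.0121]
ee_rot: [0.001, 0.022, 1.0, -0.001]
contact_force: [-0.0, -1.0, 0.2]
finger_gap: 0.599
grip_force: 0.0
shift [0.0004 0.0009 0.0028] turn [-0.0013  0.0013  0.0005]
150 [[ 0.46503268 -0.22919464  0.0465    ]]
```

```bash
echo '[[0.6,0.08,0.05,0.3,0,0,0],[0.3,0.08,0.1,0.3,0,0,0],[0.3,0.08,0.1,0.3,0,0,0],[0.3,0.08,0.1,0.3,0,0,0],[0.3,0.08,0.1,0.3,0,0,0]]' | python3 inch.py 60
echo '[[0.2,0,0,-2,0,0,0],[0.2,0,0,-5,0,0,0],[0.2,0,0,-10,0,0,0],[0.2,0,0,-12,0,0,0],[0.2,0,0,-12,0,0,0]]' | python3 inch.py
python3 -c "
from h import *
line(3,-45,20,105)"
```

```text
clock: 24.95
ee_pos: [0.5325, -0.2335, 0.0077]
ee_rot: [-0.0, 0.023, 1.0, -0.001]
contact_force: [-0.4, -5.7, 2.3]
finger_gap: 0.372
grip_force: 59.6
clock: 25.45
ee_pos: [0.5342, -0.2334, 0.1308]
ee_rot: [0.002, 0.022, 1.0, -0.001]
contact_force: [-0.2, 0.3, -2.5]
finger_gap: 0.369
grip_force: 59.9
shift [-0.036   0.3019  0.0204] turn [-0.0148 -0.3454 -0.0715]
```

Scaled: 0.003 m is 0.3, 0.24 m is 24, -0.003 rad is -0.06.

```bash
echo '[[0.2,-0.4,5,0.3,0,0,0],[0.2,-1,10,0.6,-0.06,-1.4,-0.3],[0.2,-1.8,14.8,1,-0.14,-3.2,-0.6],[0.2,-2.6,19.5,1.3,-0.2,-5,-1],[0.2,-3.6,24,1.8,-0.296,-6.908,-1.43]]' | python3 inch.py >/dev/null;echo '[[0.2,0,4.5,0,0,0,0],[0.2,0,5,0,0,0,0],[0.2,0,5,0,0,0,0],[0.2,0,5,0,0,0,0],[0.2,0,5,0,0,0,0]]' | python3 inch.py>/dev/null;python3 -c "
from h import *
E=(.0015,.003)
flat(3,E);line(3,-45,20,100,E);line(3,-46,20,48,E)"
```

```text
flat [-51.  -12.  106.3] tilt 19.69 corner -56.5 zl 106.6 F [-0.4 -0.9 -2.4] M [-0.    0.45 -0.01] grip 60 gap 0.367 t 26.45
shift [-0.0042  0.0121  0.0058] turn [ 0.0019 -0.0055 -0.0028]
shift [0.0144 0.012  0.0548] turn [ 0.0019 -0.0055 -0.0028]
```

Scaled: 0.0548 m is 5.48, 0.03 m is 3, -0.005 rad is -0.1.

```bash
echo '[[0.2,-0.42,1.2,0.4,0,-0.1,0],[0.2,-0.42,1.2,0.6,0,-0.1,0],[0.2,0.5,1.2,3,0,-0.1,0],[0.2,1.44,1.2,5.48,0,-0.1,0],[0.2,1.44,1.2,5.48,0,-0.1,0]]' | python3 inch.py>/dev/null
echo '[[0.2,0,0,0,0,0,0],[0.2,0,0,0,0,0,0],[0.2,0,0,0,0,0,0]]' | python3 inch.py>/dev/null;python3 -c "
from h import *
E=(.0015,.003)
flat(3,E);line(3,-51,20,38,E)"
```

```text
flat [-44.8   1.   51.7] tilt 20.17 corner -50.4 zl 49.8 F [-0.5  0.3 -2.3] M [-0.06  0.46 -0.03] grip 60 gap 0.371 t 27.25
shift [ 0.0108 -0.001   0.0113] turn [ 0.002   0.003  -0.0012]
```

Scaled: 0.0108 m is 1.08, 0.0098 m is 0.98.

```bash
echo '[[0.2,0.4,-0.1,0.6,0,0,0],[0.2,0.8,-0.1,1.08,0,0,0],[0.2,0.98,-0.1,1.08,0,0,0],[0.2,0.98,-0.1,1.08,0,0,0],[0.2,0.98,-0.1,1.08,0,0,0]]' | python3 inch.py >/dev/null; python3 -c "
from h import *
E=(.0015,.003)
flat(3,E)"; for i in 1 2; do echo '[[0.2,0.25,0,0,0,0,0],[0.2,0.4,0,0,0,0,0],[0.2,0.4,0,0,0,0,0],[0.2,0.4,0,0,0,0,0]]' | python3 inch.py >/dev/null; python3 -c "
from h import *
E=(.0015,.003)
flat(3,E)"; done;  python3 -c "
from h import *
E=(.0015,.003)
line(3,-67.5,20,38,E)"
```

```text
flat [-51.4   0.3  36.5] tilt 20.04 corner -57.1 zl 37.1 F [-0.7  0.5 -2.2] M [-0.02  0.51  0.05] grip 60 gap 0.369 t 27.75
flat [-55.2   0.3  35.2] tilt 20.04 corner -60.9 zl 37.1 F [-0.6  0.5 -2.3] M [-0.04  0.51 -0.01] grip 60 gap 0.369 t 28.15
flat [-58.6   0.3  34.1] tilt 20.08 corner -64.3 zl 37.2 F [ 1.5 -0.1 -1.6] M [-0.04  0.18  0.  ] grip 60 gap 0.37 t 28.55
shift [ 0.0092 -0.0002 -0.0007] turn [ 0.0023  0.0014 -0.0012]
```

```bash
for i in 1 2; do echo '[[0.2,0.2,0,0,0,0,0],[0.2,0.45,0,0,0,0,0],[0.2,0.45,0,0,0,0,0],[0.2,0.45,0,0,0,0,0]]' | python3 inch.py >/dev/null; python3 -c "
from h import *
E=(.0015,.003)
flat(3,E)"; done; python3 -c "
from h import *
E=(.0015,.003)
line(3,-67.7,20,37.5,E);line(3,-69.1,15,37,E);line(3,-69.9,12,36.5,E)"
```

```text
flat [-62.5   0.2  32.9] tilt 20.13 corner -68.2 zl 37.4 F [5.  0.9 1.8] M [ 0.05 -0.34  0.03] grip 61 gap 0.365 t 28.95
flat [-65.8   0.2  32.1] tilt 20.24 corner -71.5 zl 37.9 F [ 7.  -0.2  3.9] M [ 0.14 -0.86  0.01] grip 61 gap 0.368 t 29.35
shift [ 0.0022 -0.0002  0.0006] turn [ 0.0022  0.0042 -0.0011]
shift [ 0.0054 -0.0002  0.0052] turn [ 0.0023  0.0915 -0.001 ]
shift [ 0.0076 -0.0002  0.008 ] turn [ 0.0023  0.1438 -0.0009]
```

```bash
echo '[[0.2,0.25,0,0.06,0,0.08,0],[0.2,0.4,0,0.3,0,0.96,0],[0.2,0.57,0,0.52,0,1.834,0],[0.2,0.8,0,0.8,0,2.88,0],[0.2,0.8,0,0.8,0,2.88,0]]' | python3 inch.py >/dev/null; echo '[[0.2,0,0,0,0,0,0],[0.2,0,0,0,0,0,0]]' | python3 inch.py >/dev/null; python3 -c "
from h import *
E=(.0015,.003)
flat(3,E);line(3,-70.6,10,36,E);line(3,-71.1,8,35.5,E)"
```

```text
flat [-70.    0.1  31.8] tilt 11.99 corner -73.4 zl 36.1 F [8.6 0.4 3.4] M [ 0.06 -1.21 -0.05] grip 61 gap 0.37 t 30.05
shift [ 0.0013 -0.0001  0.0017] turn [ 0.0024  0.0348 -0.0008]
shift [ 0.0027 -0.0001  0.0038] turn [ 0.0024  0.0697 -0.0008]
```

```bash
echo '[[0.2,0.13,0,0.17,0,0.696,0],[0.2,0.2,0,0.27,0,1.04,0],[0.2,0.2,0,0.27,0,1.04,0],[0.2,0.2,0,0.27,0,1.04,0]]' | python3 inch.py >/dev/null; python3 -c "
from h import *
E=(.0015,.003)
flat(3,E);line(3,-71.9,5,35,E);line(3,-73,2,34.5,E)"
```

```text
flat [-71.    0.2  32.2] tilt 8.99 corner -73.6 zl 35.5 F [9.3 0.3 1.9] M [ 0.11 -1.38  0.  ] grip 61 gap 0.368 t 30.45
shift [ 0.0024 -0.0002  0.0037] turn [ 0.0025  0.0697 -0.0007]
shift [ 0.0049 -0.0002  0.0064] turn [ 0.0026  0.122  -0.0006]
```

Cleared the stop; swing down the rest of the way.

Scaled: 0.0064 m is 0.64, 0.0046 m is 0.46, 0.12 rad is 2.4.

```bash
echo '[[0.2,0.12,0,0.19,0,0.69,0],[0.2,0.24,0,0.37,0,1.4,0],[0.2,0.46,0,0.64,0,2.4,0],[0.2,0.46,0,0.64,0,2.4,0],[0.2,0.46,0,0.64,0,2.4,0]]' | python3 inch.py >/dev/null; python3 -c "
from h import *
E=(.0015,.003)
flat(3,E);line(3,-70.4,0,34,E)"
```

```text
flat [-72.9   0.2  32.9] tilt 2.07 corner -73.5 zl 33.8 F [ 8.8  0.7 -0.2] M [ 0.06 -1.65 -0.  ] grip 61 gap 0.368 t 30.95
shift [-0.0017 -0.0003  0.0015] turn [ 0.0027  0.0361 -0.0004]
```

```bash
echo '[[0.2,0,0,0.08,0.04,0.4,0],[0.2,-0.1,0,0.16,0.04,0.72,0],[0.2,-0.2,0,0.16,0.04,0.72,0],[0.2,-0.2,0,0.16,0.04,0.72,0],[0.2,-0.2,0,0.16,0.04,0.72,0]]' | python3 inch.py >/dev/null; python3 -c "
from h import *
E=(.0015,.003)
flat(3,E)";  for i in 1 2; do echo '[[0.2,-0.08,0,0.03,0,0,0],[0.2,-0.08,0,0.03,0,0,0],[0.2,-0.08,0,0.03,0,0,0]]' | python3 inch.py >/dev/null; python3 -c "
from h import *
E=(.0015,.003)
flat(3,E)"; done
```

```text
flat [-70.7   0.3  33.8] tilt -0.02 corner -70.7 zl 33.8 F [ 8.1  0.4 -1.5] M [ 0.03 -1.43  0.  ] grip 61 gap 0.366 t 31.45
flat [-70.4   0.3  33.6] tilt -0.07 corner -70.4 zl 33.6 F [ 6.9 -1.   1.4] M [-0.01 -1.08  0.06] grip 61 gap 0.368 t 31.75
flat [-70.3   0.3  33.7] tilt -0.16 corner -70.3 zl 33.6 F [-0.3 -0.8  7.9] M [-0.06  0.06  0.02] grip 62 gap 0.374 t 32.05
```

Stop touched and seated; release, lift and check.

Scaled: -0.12 m is -12, -0.08 m is -8.

```bash
echo '[[0.6,0,0,0,0,0,0],[0.6,0,0,0,0,0,0],[0.6,0,0,-3,0,0,0],[0.6,0,0,-8,0,0,0],[0.6,0,0,-12,0,0,0]]' | python3 inch.py >/dev/null; echo '[[0.6,0,0,-5,0,0,0],[0.6,3,-4,-9,0,0,0],[0.6,5,-9,-10,0,0,0],[0.6,5,-13,-10,0,0,0],[0.6,5,-17,-10,0,0,0]]' | python3 inch.py; python3 -c "
from h import *
s=ctrl.snapshot('top');im=s['img']
for c in cv2.findContours(blue(im),0,1)[0]:
    if cv2.contourArea(c)<300: continue
    w=cast(s,c[:,0],.034); r=cv2.minAreaRect((w[:,:2]*1000).astype(np.float32)); print(np.round(c.mean(0)),np.round(r[0],1),np.round(r[1],1),round(r[2],1))
cv2.imwrite('pics/end.png',cv2.resize(im[130:380,120:520],None,fx=2,fy=2,interpolation=3)[:,:,::-1])"
```

```text
clock: 33.05
ee_pos: [0.5094, -0.1069, 0.2322]
ee_rot: [-0.001, -0.014, 1.0, 0.0]
contact_force: [1.4, -0.0, -0.3]
finger_gap: 0.6
grip_force: 0.0
[[219. 295.]] [532.6 192.5] [129.6  34.9] 6.4
[[288. 280.]] [559.1  65.7] [129.5  33.5] 1.2
[[156. 279.]] [563.  311.9] [ 34.8 129.8] 83.9
[[215. 126.]] [857.3 206.6] [ 19.8 173.1] 0.1
[[67. 99.]] [928.1 514.2] [149.6 109.3] 89.8
[[527.  92.]] [ 929.1 -416.2] [147.9 110.5] 90.0
[[421.  91.]] [ 929.9 -198. ] [145.4 108.4] 89.9
```

View pics/end.png

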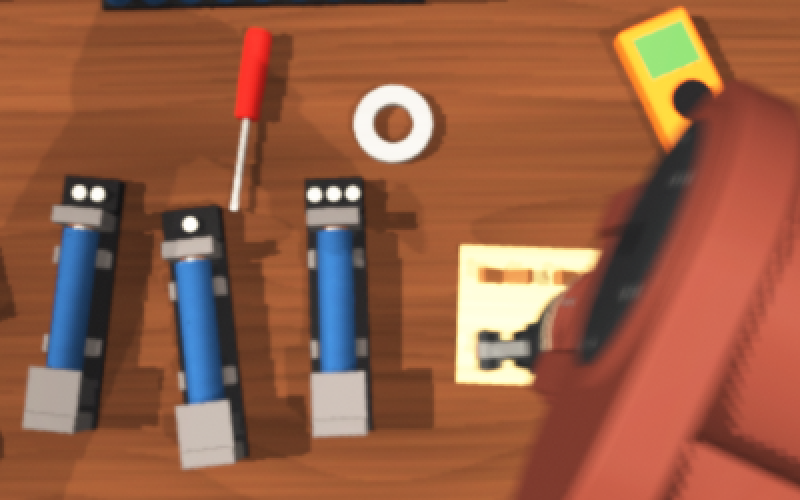

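The top view shows all three cells lying between roof and stop at the cradles' own angles: two studs at (70,300), one at (200,330), three at (337,300). The screwdriver and strip roll haven't moved. Handing in.

```bash
echo '[[0.6,0,0,0,0,0,0],[0.6,0,0,0,0,0,0]]' | python3 inch.py|head -1; python3 -c "
from cell import ctrl
print(ctrl.finish_job())"
```

```text
clock: 33.3
the job is handed in; nothing more can be done
None
```

All three full-length cells went into cradles one, two and three in that order, buttons against the stops and fully home, and the job was handed in at 33 s; the screwdriver and strip roll were not moved, and I never touched the short cell, though the arm hid it in the last picture.

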